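# Dock the tip-box carrier board

### The arm

A 6-joint arm with a two-finger parallel gripper is mounted at the origin on a cart in front of the work surface, level with it; the furniture and walls round the work are solid. World frame = base frame: x ahead of the robot, y to its left, z up, the work surface at z = 0. Lengths are in m, angles in rad, forces in N, time in s.
With the tool pointing down it reaches from about 0.35 to 0.875 m from the base axis. Payload 4.2 kg.
Tool frame: the origin (TCP) lies on the centre line of the jaws, within the pads' length; the fingertips stand 25 mm ahead of it and the grasp point (between the pads) lies 6 mm ahead of it; z points along the fingers, y is the line along which they close (so a half turn about z gives the same grasp; the last joint's range is limited). The gripper opens to 85 mm and grips with 20 to 120 N. Pads are 22 mm wide; open, the fingers measure 114 mm over their backs; the gripper's body (76 mm by 85 mm) begins 54 mm behind the grasp point. The pads swing forward as they close: fully open they stand 13 mm farther back than shut.
Start: joints at [0.259, 0.385, 0.008, 0, -1.194, -0.259], TCP at [0.625, 0, 0.256] pointing down, gripper open.
Joint ranges: [-3.14, 3.14], [-1.21, 2.06], [-1.07, 1.41], [-3.16, 2.05], [-2.99, -0.16], [-3.1, 3.1]. Speed limits (rad/s): [2.79, 2.79, 3.14, 3.14, 3.14, 3.14].

### API

Orientations are given as a unit quaternion [x, y, z, w].
In Python, from cell import sensors, viewer, order gives the robot as it stands.
- The arm moves only by the tool servo_tool, never from a script. Its arguments are lists of equal length, an entry for each row: "grip": the closure in counts, from 0 (fully open) to 255 (shut); "dp": the shift along the tool's x, y, z in cm, a list of three; "turn": the turn, a rotation vector about the tool's x, y, z in rad, a list of three. In form: {"grip": [grip, ...], "dp": [[dx, dy, dz], ...], "turn": [[wx, wy, wz], ...]}. A call has 1 to 20 rows; each row shifts and turns the commanded pose from where the row before left it, along the tool's axes as they then stand; what a row does not reach is not made up. A row lasts 1/8 s, in which the tool goes at most 62.5 mm and 10.7 degrees, less where a joint would pass 70% of its speed; a pose out of reach is approached as far as the arm can. A call with a gripper value outside its range is refused whole. The fingers move at their own pace and stop on an object; the grip force is fixed at half the most. Time passes only in rows, so rows that do not move let the fingers close. It gives the time, the measured TCP pose, the force, the opening and the grip force at its end, in the units of the state.
- sensors.state(): the state, without advancing time (a new reading comes with each control period).
- viewer.snapshot(name): name is "scene" or "side" or "wrist"; returns a dict with "frame" (480x640x3 uint8, red, green, blue), "camera_matrix" (3x3 intrinsics, pixels), "extrinsics" (4x4, takes a point from world to camera coordinates). Camera axes: x right, y down, z forward; pixel columns grow to the right and rows downward; lengths in m; the calibration is good to about 2 mm. A picture is of the moment at which its call begins. There is no depth.
- order.sign_off(): hands the job in; it is judged then, once.
The state is a dict: "time": time; "joint_positions": joint angles; "dq": joint speeds; "joint_efforts": joint torques, N m; "tool_pos": TCP position; "eef_rot": TCP orientation; "contact_force": force on the tool from outside, world axes, zero at the start; "torque": the same for the moment, N m; "width": finger opening in m; "grasp_force": force on a finger pad.
Only numpy, scipy, OpenCV 4.12 (cv2) and the standard library are available. Lean on these libraries where they do the work, as an engineer would, in place of code of your own. Each camera call takes 0.05 s, during which the arm holds its last target. There are 200 camera calls.

### The job

With your fingertips against its upright push plate, push the black carrier board along the rails of the metal docking frame until it drops fully into the locating notches; then press down firmly on the raised round pad on the board to make sure it is seated, and move clear. Only push and press: do not grip or lift the board, do not touch the tip box riding on it, and leave the other things on the bench alone.

Things in the scene. Friction and masses are not known exactly. Their poses are not given: they have to be found in the camera images.
- frame: Fixed metal docking frame, 420 x 185 x 56 mm. Origin on the bench under its centre; x along the rails, the way the board must be pushed (roughly to the robot's right); z up. Rail tops 40 mm high; side guides 8 mm thick, 56 mm high, 1.8 mm outside the board's long edges. On each side an outer and an inner track, each with one notch 25 mm long, 11 mm deep: outer at x = -15 mm, inner at x = +155 mm.
- notch (a point): Fixed point of the frame (x = +70 mm, 40 mm above the bench): where the board's origin lies when its four lugs are down in the four notches, with 2.5 mm play either way along the rails. Axes as the frame's. The board starts 70 to 150 mm short of it; there it drops 8 mm by its own weight onto the rail tops, and the notch walls stop it.
- board: Loose black plastic board, 220 x 150 x 10 mm, about 0.6 kg. Origin at the centre of its underside; axes as the frame's. It rides on four lugs 8 mm high, 20 mm long (rear pair at x = -85 mm on the outer tracks, front pair at x = +85 mm on the inner ones): origin 48 mm above the bench while sliding, 40 mm when seated. Sliding takes about 3 to 10 N.
- push_face (a point): Centre of the rear face of the upright steel push plate across the board's rear end (100 mm wide, 8 mm thick, rising 30 mm above the board's top), at x = -110 mm, z = +25 mm in the board's frame; push here along the board's +x. The plate's top edge is 15 mm above this point: 88 mm above the bench while sliding, 80 mm when seated.
- pad (a point): Centre of the top of the raised round steel press pad, 36 mm in diameter, 6 mm high, at x = -52 mm, z = +16 mm in the board's frame, about 50 mm from the push plate and from the tip box. It is rigid, with no travel: press straight down.
- tips: Pipette-tip box, about 0.15 kg (teal base, clear top), loose on the front part of the board between low lips 6 mm high: 90 mm along the board, 118 mm across, 78 mm high. Origin at the centre of its underside. It must ride along untouched.
- bottle_100_a: Bystander: small bottle with a wide screw cap, 56 mm in diameter, 103 mm high, loose, behind the frame; origin under its centre.
- bottle_100_b: Bystander: a like small bottle beside it.
- filter_by: Bystander: white disc-shaped vent filter, 42 x 52 x 38 mm, loose, between the frame and the robot; origin at the centre of its underside.
- marker_by: Bystander: marker pen, 12 x 130 x 14 mm, loose, lying along the far side of the frame; origin at the centre of its underside.
- tape_by: Bystander: roll of tape, 60 mm in diameter, 19 mm high, loose, at the right-hand end of the bench.

How it is judged:
By the outcome, as a careful person would: the job done as asked, in the order asked, and still so for the second after the job is handed in, with the robot touching nothing.
It also fails if it takes over 45 s, if anything falls off the work surface, if the arm or the gripper's body presses on something with over 40 N, if the wrist force passes 120 N, or if a joint passes its speed limit or range.

## Working session

There is one attempt and no reset: what is moved stays moved. The work goes in short steps, Python scripts to look and compute and a tool call to move; the robot and the scene stay as the last step left them, time stands still between calls to the robot, and variables do not carry over. Pictures are saved under pics/ and viewed, at most 10 in all, crops included, and the job is handed in when it is done.

Besides the shell and the picture viewer there is one more tool, called after "Call:" in YAML: its name, and indented under it one key for each argument. servo_tool: Moves the arm, as the interface text tells. Its arguments: {"type":"object","properties":{"grip":{"type":"array","items":{"type":"number"}},"dp":{"type":"array","items":{"type":"array","items":{"type":"number"}}},"turn":{"type":"array","items":{"type":"array","items":{"type":"number"}}}},"required":["grip","dp","turn"]}

```bash
mkdir -p pics; cat > h.py <<'E'
import numpy as np,cv2
from cell import sensors,viewer,order
def snap(n,f):
    s=viewer.snapshot(n); cv2.imwrite(f'pics/{f}.png',cv2.cvtColor(np.asarray(s['frame']),cv2.COLOR_RGB2BGR))
    K=np.array(s['camera_matrix']);E=np.array(s['extrinsics']); np.savez(f'pics/{f}.npz',K=K,E=E); return K,E
def px2w(f,u,v,z):
    d=np.load(f'pics/{f}.npz');K,E=d['K'],d['E'];R,t=E[:3,:3],E[:3,3]
    c=-R.T@t;r=R.T@np.linalg.solve(K,[u,v,1.]);return c+r*(z-c[2])/r[2]
def w2px(f,p):
    d=np.load(f'pics/{f}.npz');K,E=d['K'],d['E'];q=K@(E[:3,:3]@np.array(p)+E[:3,3]);return q[:2]/q[2]
E
python3 - <<'E'
from h import *
for n in('scene','side','wrist'):
    K,Ex=snap(n,n+'1'); print(n,K[0,0],(-Ex[:3,:3].T@Ex[:3,3]).round(3),Ex[2,:3].round(2))
print(sensors.state())
E
```

```text
scene 537.3983410919603 [-0.186 -0.54   0.489] [ 0.79  0.43 -0.44]
side 454.2849323418348 [0.418 0.507 0.647] [ 0.13 -0.73 -0.67]
wrist 339.0840414508769 [ 0.626 -0.085  0.374] [-0.    0.33 -0.95]
{'time': 0.15, 'joint_positions': array([ 2.58621472e-01,  3.85384555e-01,  6.94913104e-03, -3.47883045e-04,
       -1.19401930e+00, -2.58597517e-01]), 'dq': array([-0.00224567, -0.00216964,  0.00377588,  0.00159757,  0.0008627 ,
       -0.00052079]), 'joint_efforts': array([-6.03353892e-04, -3.92678475e+01,  1.88581592e+01,  4.18858320e+00,
       -3.39302780e-03,  5.70479813e-06]), 'tool_pos': array([6.24601398e-01, 2.98442221e-05, 2.55474341e-01]), 'eef_rot': array([-7.07069650e-01,  7.07143406e-01,  5.56653827e-04, -6.35489626e-04]), 'contact_force': array([-0.88821359,  1.55857639,  0.29235728]), 'torque': array([-0.01994319, -0.00197084,  0.03400108]), 'grasp_force': 0.0, 'width': 0.08541248814274226}
```

View pics/scene1.png

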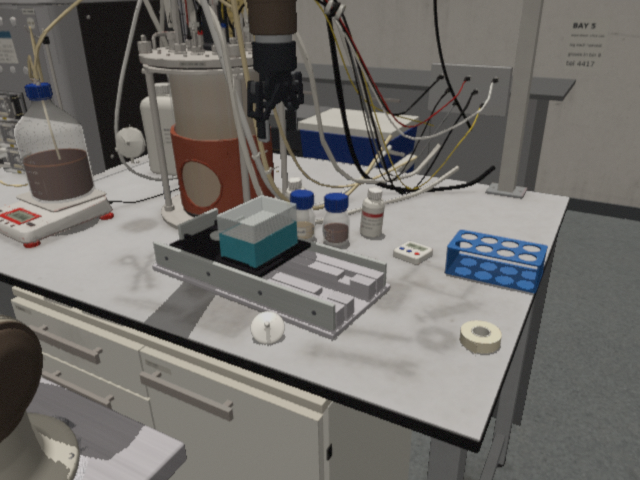

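View pics/wrist1.png

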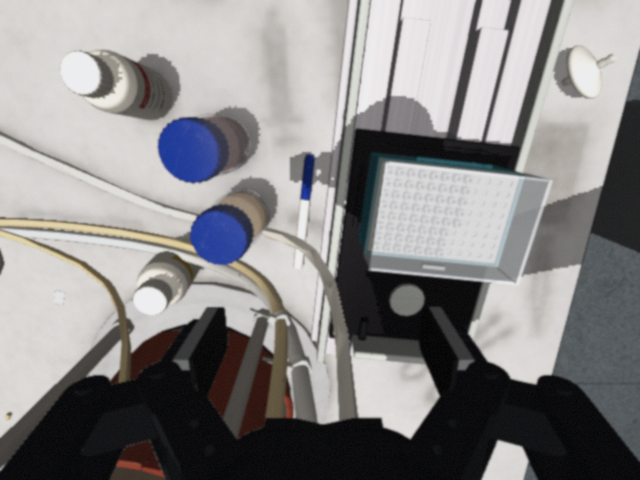

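The wrist picture shows the board, with the pad at (407,299), the push plate along row ~348, the board's front edge at rows 130–145, and hoses left of the plate. The scene view shows the frame, with a steel vessel and its hoses beside the rear end.

View pics/side1.png

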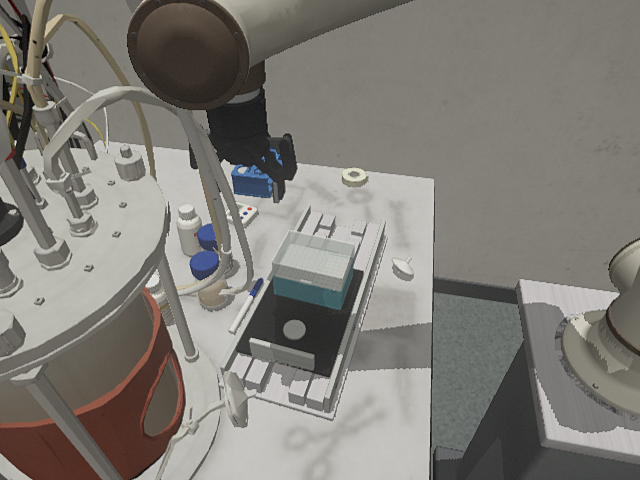

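```bash
python3 - <<'E'
import cv2
a=cv2.imread('pics/wrist1.png')[120:400,280:600]
cv2.imwrite('pics/w1c.png',cv2.resize(a,None,fx=2.1,fy=2.1,interpolation=cv2.INTER_CUBIC))
E
```

```text
(no output)
```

View pics/w1c.png

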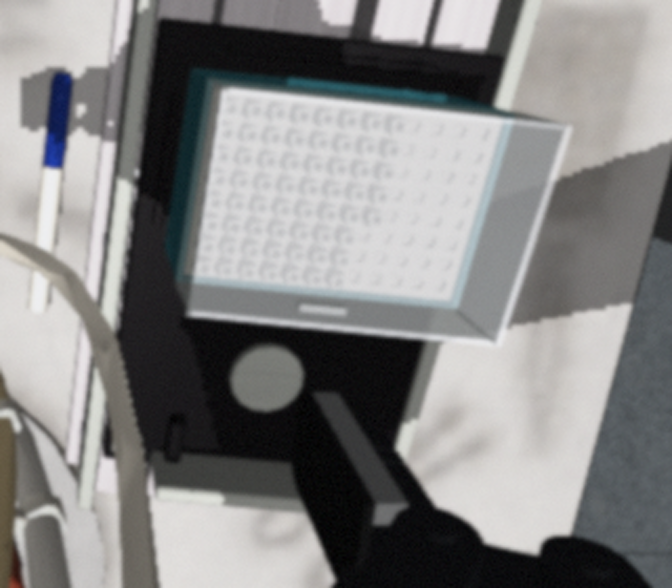

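The side view shows the push plate (top edge about (252,341)–(313,355)), the pad at (294,330), and hoses plus a hanging disc at (235,395) left of the frame's rear end. The crop shows the pad at (267,378), the board's front edge (158,20)–(500,57), and the plate top's rear edge near row 490.

```bash
python3 - <<'E'
from h import *
c=lambda x,y:(280+x/2.1,120+y/2.1)
P=lambda n,f,p,z:print(n,px2w(f,*p,z).round(4))
P('pad w','wrist1',c(267,378),.064)
P('pad s','side1',(294,330),.064)
P('front L','wrist1',c(160,20),.058);P('front R','wrist1',c(500,56),.058)
P('plate topL side','side1',(252,341),.088);P('plate topR side','side1',(313,355),.088)
P('plate top rear L w','wrist1',c(157,495),.088)
P('guide far in a','wrist1',c(158,20),.056);P('guide far in b','wrist1',c(112,460),.056)
P('guide near side a','side1',(385,222),.056);P('guide near side b','side1',(336,415),.056)
P('filter side','side1',(235,400),.05)
import cv2
a=cv2.imread('pics/side1.png')[180:440,140:440]
cv2.imwrite('pics/s1c.png',cv2.resize(a,None,fx=2.3,fy=2.3,interpolation=cv2.INTER_CUBIC))
E
```

```text
pad w [0.5393 0.0885 0.064 ]
pad s [0.5362 0.0925 0.064 ]
front L [ 0.5966 -0.0785  0.058 ]
front R [ 0.4503 -0.0638  0.058 ]
plate topL side [0.5869 0.1407 0.088 ]
plate topR side [0.4946 0.1465 0.088 ]
plate top rear L w [0.5939 0.1386 0.088 ]
guide far in a [ 0.5973 -0.0785  0.056 ]
guide far in b [0.6146 0.1415 0.056 ]
guide near side a [ 0.4198 -0.2077  0.056 ]
guide near side b [0.4492 0.2122 0.056 ]
filter side [0.5921 0.2151 0.05  ]
```

View pics/s1c.png

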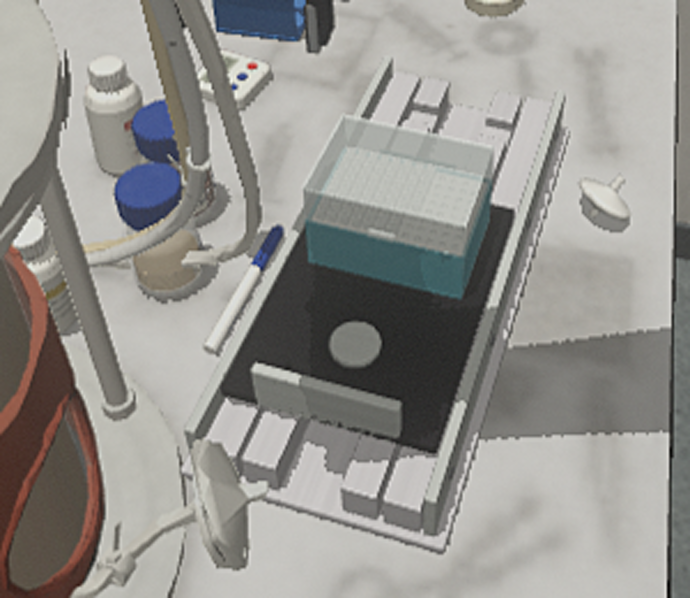

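```bash
python3 - <<'E'
from h import *
import cv2
def tri(*obs):
    A=[]
    for f,u,v in obs:
        d=np.load(f'pics/{f}.npz');M=d['K']@d['E'][:3]
        A+= [u*M[2]-M[0],v*M[2]-M[1]]
    X=np.linalg.svd(np.array(A))[2][3];X=X[:3]/X[3]
    print(X.round(4),[ (w2px(f,X)-[u,v]).round(1) for f,u,v in obs])
tri(('scene1',130,142),('side1',235,400))
tri(('wrist1',407,300),('side1',294.3,329.5))
a=cv2.imread('pics/scene1.png')[80:320,100:400]
cv2.imwrite('pics/sc1c.png',cv2.resize(a,None,fx=2.4,fy=2.4,interpolation=cv2.INTER_CUBIC))
E
```

```text
[0.5444 0.2955 0.2159] [array([-0.3,  0.2]), array([-0.6, -0.7])]
[0.5373 0.0897 0.061 ] [array([ 1.3, -0.4]), array([-0.5,  0.1])]
```

View pics/sc1c.png

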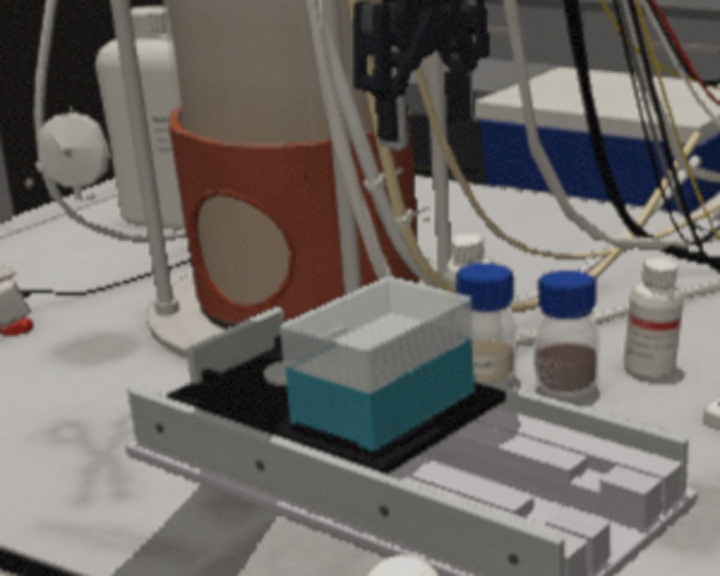

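The crop shows the hoses hanging down beside the far side of the frame, with clips near scene (255,157), and the vent disc well behind the frame end.

```bash
python3 - <<'E'
from h import *
def tri(*obs):
    A=[]
    for f,u,v in obs:
        d=np.load(f'pics/{f}.npz');M=d['K']@d['E'][:3]
        A+= [u*M[2]-M[0],v*M[2]-M[1]]
    X=np.linalg.svd(np.array(A))[2][3];X=X[:3]/X[3]
    print(X.round(4),[ (w2px(f,X)-[u,v]).round(1) for f,u,v in obs])
tri(('scene1',255,157),('side1',227,256))
tri(('wrist1',275,318),('side1',227,256))
tri(('wrist1',275,318),('side1',227,256),('scene1',255,157))
# wrist hose ray at (345,380): points at various z
for z in(.3,.25,.2,.15,.1): print(z,px2w('wrist1',345,380,z).round(3),w2px('side1',px2w('wrist1',345,380,z)).round(0),w2px('scene1',px2w('wrist1',345,380,z)).round(0))
for z in(.3,.2,.15,.1): print(z,px2w('wrist1',330,280,z).round(3),w2px('side1',px2w('wrist1',330,280,z)).round(0),w2px('scene1',px2w('wrist1',330,280,z)).round(0))
E
```

```text
[0.6393 0.069  0.1879] [array([-1. ,  1.1]), array([-1.3, -2.5])]
[0.6534 0.047  0.1602] [array([10.3, -2.9]), array([-2.8, -0.6])]
[0.6447 0.0623 0.1824] [array([20.5, 34.6]), array([-2.8, -3.5]), array([3.7, 3.5])]
0.3 [ 0.62  -0.019  0.3  ] [249. 156.] [285. 105.]
0.25 [0.616 0.025 0.25 ] [246. 203.] [264. 131.]
0.2 [0.612 0.07  0.2  ] [243. 250.] [245. 156.]
0.15 [0.608 0.114 0.15 ] [239. 297.] [227. 178.]
0.1 [0.604 0.158 0.1  ] [236. 344.] [211. 199.]
0.3 [ 0.625 -0.049  0.3  ] [253. 145.] [300. 106.]
0.2 [ 0.622 -0.     0.2  ] [251. 219.] [279. 159.]
0.15 [0.621 0.024 0.15 ] [250. 253.] [269. 183.]
0.1 [0.62  0.048 0.1  ] [249. 286.] [260. 205.]
```

```bash
python3 - <<'E'
from h import *
def tri(*obs):
    A=[]
    for f,u,v in obs:
        d=np.load(f'pics/{f}.npz');M=d['K']@d['E'][:3]
        A+= [u*M[2]-M[0],v*M[2]-M[1]]
    X=np.linalg.svd(np.array(A))[2][3];X=X[:3]/X[3]
    print(X.round(3),[ (w2px(f,X)-[u,v]).round(1) for f,u,v in obs])
for b in(60,80,100,120): tri(('scene1',236,b),('side1',212,180))
for b in(10,30,50,70): tri(('scene1',230,b),('side1',190,120))
# vessel headplate near edge, side (165,215)
for b in ((250,62),(257,55)): tri(('scene1',*b),('side1',168,210))
# plan
h=np.array([-.075,-.997]);h/=np.linalg.norm(h)
pad=np.array([.5375,.0902]); print('face',pad-58*h/1e3,'tcp contact',pad-69*h/1e3)
s=sensors.state();print(s['tool_pos'],s['width'])
E
```

```text
[0.63  0.096 0.358] [array([-4.2,  6.3]), array([ -5.9, -15.7])]
[0.629 0.09  0.334] [array([-0.3,  0.5]), array([-0.4, -1.1])]
[0.629 0.083 0.309] [array([ 3.5, -5.5]), array([ 5.1, 12.2])]
[0.627 0.076 0.285] [array([  7.4, -11.6]), array([10.8, 24.4])]
[0.635 0.104 0.439] [array([-3.8,  7.4]), array([ -5.1, -19.7])]
[0.637 0.099 0.417] [array([-0.4,  0.8]), array([-0.6, -2. ])]
[0.637 0.095 0.395] [array([ 3., -6.]), array([ 4.3, 14.3])]
[0.637 0.09  0.373] [array([  6.4, -13.1]), array([ 9.4, 29.2])]
[0.685 0.115 0.339] [array([-7.4, 10.5]), array([-10.8, -28.4])]
[0.691 0.107 0.346] [array([-9.7, 13.6]), array([-13.8, -37.4])]
face [0.5418508  0.14803659] tcp contact [0.54267595 0.15900559]
[6.24601398e-01 2.98442221e-05 2.55474341e-01] 0.08541248814274226
```

Call:
servo_tool:
  grip: [255,255,255,255,255,255]
  dp:
    - [0,0,0]
    - [0,2.5,0]
    - [0,2.5,0]
    - [0,2.5,0]
    - [0,2.0,0]
    - [0,0,0]
  turn:
    - [0,0,0]
    - [0,0,0.025]
    - [0,0,0.025]
    - [0,0,0.025]
    - [0,0,0]
    - [0,0,0]

```text
time: 0.9
tool_pos: [0.5292, 0.0034, 0.2568]
eef_rot: [-0.68, 0.733, -0.0, 0.0]
contact_force: [0.4, -0.1, -0.0]
width: 0.0001
grasp_force: 0.0
```

Call:
servo_tool:
  grip: [255,255,255,255,255,255,255,255,255]
  dp:
    - [-2,0.6,0]
    - [-2.5,0,0]
    - [-2.5,0,0]
    - [-2.5,0,0]
    - [-2.5,0,0]
    - [-2.5,0,0]
    - [-2.3,0,0]
    - [0,0,0]
    - [0,0,0]
  turn:
    - [0,0,0]
    - [0,0,0]
    - [0,0,0]
    - [0,0,0]
    - [0,0,0]
    - [0,0,0]
    - [0,0,0]
    - [0,0,0]
    - [0,0,0]

```text
time: 2.02
tool_pos: [0.5367, 0.1712, 0.2561]
eef_rot: [-0.68, 0.733, 0.0, -0.0]
contact_force: [1.0, 0.6, 0.1]
width: 0.0001
grasp_force: 0.0
```

```bash
python3 - <<'E'
from h import *
import cv2
snap('wrist','w2');snap('side','s2')
s=sensors.state();print(s['tool_pos'],s['contact_force'])
a=cv2.imread('pics/w2.png');b=cv2.imread('pics/s2.png')[120:440,100:420]
b=cv2.resize(b,(400,400));a=cv2.resize(a,(400,300))
cv2.imwrite('pics/m2.png',np.hstack([np.vstack([a,np.zeros((100,400,3),np.uint8)]),b]))
E
```

```text
[0.53667812 0.17081328 0.25630379] [ 0.45497435 -0.39468056 -0.14915713]
```

View pics/m2.png

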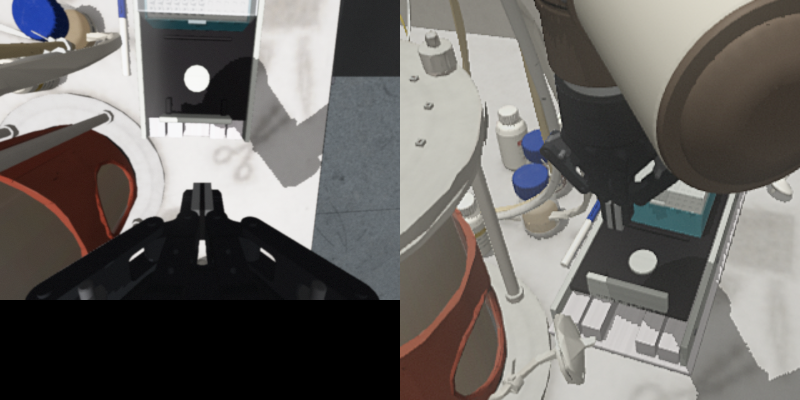

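Heading is aligned: in the wrist half the rails run vertical, with the pad at about (315,125) in full-size pixels. The gripper is clear of the hoses, vessel and disc.

```bash
python3 - <<'E'
from h import *
import cv2
g=cv2.imread('pics/w2.png',0)
n,l,st,c=cv2.connectedComponentsWithStats((g[90:160,285:345]>150).astype(np.uint8));i=1+st[1:,4].argmax()
u,v=c[i]+[285,90];print(u,v,st[i]);p=px2w('w2',u,v,.064);print('pad',p)
a=np.array([.5367,.1712]);h=np.array([-.0741,-.9973]);n=np.array([-h[1],h[0]])
d=p[:2]-a;print('ahead',d@h,'lat',d@n,'finger gap to face',d@h-.069)
cv2.imwrite('pics/w2c.png',cv2.resize(g[80:240,210:430],None,fx=3,fy=3,interpolation=cv2.INTER_CUBIC))
E
```

```text
314.4327821710999 125.20920201294032 [   9   14   41   43 1391]
pad [0.53986141 0.08868848 0.064     ]
ahead 0.08205448061323085 lat 0.009266980106686284 finger gap to face 0.013054480613230848
```

View pics/w2c.png

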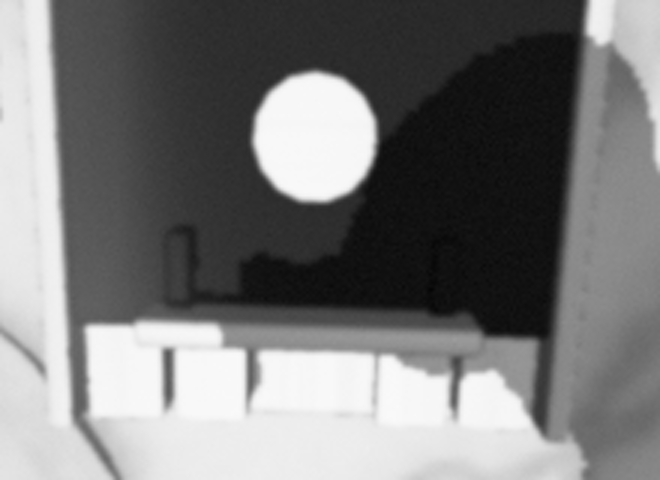

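The crop shows the plate: front face in rows 305–320 and top surface in rows 320–350, so the top rear edge is at row ~350, from (137,347) to (480,350).

```bash
python3 - <<'E'
from h import *
for u,v in((137,346),(480,350),(137,320)): print(px2w('w2',210+u/3,80+v/3,.088).round(4))
a=np.array([.5367,.1712]);h=np.array([-.0741,-.9973]);n=np.array([-h[1],h[0]])
p=(px2w('w2',210+137/3,80+346/3,.088)+px2w('w2',210+480/3,80+350/3,.088))[:2]/2;d=p-a
print('face ahead',d@h,'gap',d@h-.011,'lat',d@n)
E
```

```text
[0.5941 0.1415 0.088 ]
[0.4966 0.1499 0.088 ]
[0.5931 0.1341 0.088 ]
face ahead 0.024783559463286566 gap 0.013783559463286566 lat 0.010528965702306254
```

Call:
servo_tool:
  grip: [255,255,255,255,255,255,255,255,255,255]
  dp:
    - [0,-0.6,2]
    - [0,0,2.5]
    - [0,0,2.5]
    - [0,0,2.5]
    - [0,0,2.5]
    - [0,0,2]
    - [0,0,1.5]
    - [0,0,1]
    - [0,0,0.8]
    - [0,0,0]
  turn:
    - [0,0,0]
    - [0,0,0]
    - [0,0,0]
    - [0,0,0]
    - [0,0,0]
    - [0,0,0]
    - [0,0,0]
    - [0,0,0]
    - [0,0,0]
    - [0,0,0]

```text
time: 3.38
tool_pos: [0.5426, 0.1708, 0.083]
eef_rot: [-0.68, 0.733, 0.0, -0.0]
contact_force: [-0.1, -0.3, -0.8]
width: -0.0003
grasp_force: 0.0
```

Call:
servo_tool:
  grip: [255,255,255,255,255,255,255,255]
  dp:
    - [0.4,0,0]
    - [0.4,0,0]
    - [0.3,0,0]
    - [0.3,0,0]
    - [0.3,0,0]
    - [0.3,0,0]
    - [0.3,0,0]
    - [0,0,0]
  turn:
    - [0,0,0]
    - [0,0,0]
    - [0,0,0]
    - [0,0,0]
    - [0,0,0]
    - [0,0,0]
    - [0,0,0]
    - [0,0,0]

```text
time: 4.38
tool_pos: [0.5413, 0.148, 0.0836]
eef_rot: [-0.68, 0.733, -0.0, 0.0]
contact_force: [-0.0, 4.2, 0.1]
width: -0.0002
grasp_force: 1.9
```

Call:
servo_tool:
  grip: [255,255,255,255,255,255,255,255,255,255,255,255,255,255,255,255,255,255,255]
  dp:
    - [0.3,0,0]
    - [0.4,0,0]
    - [0.4,0,0]
    - [0.4,0,0]
    - [0.4,0,0]
    - [0.4,0,0]
    - [0.4,0,0]
    - [0.4,0,0]
    - [0.4,0,0]
    - [0.4,0,0]
    - [0.4,0,0]
    - [0.4,0,0]
    - [0.4,0,0]
    - [0.4,0,0]
    - [0.4,0,0]
    - [0.4,0,0]
    - [0.4,0,0]
    - [0.3,0,0]
    - [0,0,0]
  turn:
    - [0,0,0]
    - [0,0,0]
    - [0,0,0]
    - [0,0,0]
    - [0,0,0]
    - [0,0,0]
    - [0,0,0]
    - [0,0,0]
    - [0,0,0]
    - [0,0,0]
    - [0,0,0]
    - [0,0,0]
    - [0,0,0]
    - [0,0,0]
    - [0,0,0]
    - [0,0,0]
    - [0,0,0]
    - [0,0,0]
    - [0,0,0]

```text
time: 6.75
tool_pos: [0.5352, 0.0787, 0.0836]
eef_rot: [-0.68, 0.733, 0.001, -0.0]
contact_force: [-2.2, 7.9, 3.3]
width: 0.0004
grasp_force: 3.6
```

```bash
python3 - <<'E'
from h import *
import cv2
snap('wrist','w3');snap('side','s3');snap('scene','c3')
s=sensors.state();print(s['tool_pos'],s['contact_force'])
a=cv2.imread('pics/w3.png');b=cv2.imread('pics/c3.png')[160:360,120:420]
b=cv2.resize(b,(400,267));a=cv2.resize(a,(400,300))
c=cv2.resize(cv2.imread('pics/s3.png')[140:440,180:480],(400,400))
cv2.imwrite('pics/m3.png',np.hstack([np.vstack([a,b]),np.vstack([c,np.zeros((167,400,3),np.uint8)])]))
E
```

```text
[0.53517622 0.07873687 0.0835944 ] [-1.57518844  6.56850715  3.07454468]
```

View pics/m3.png

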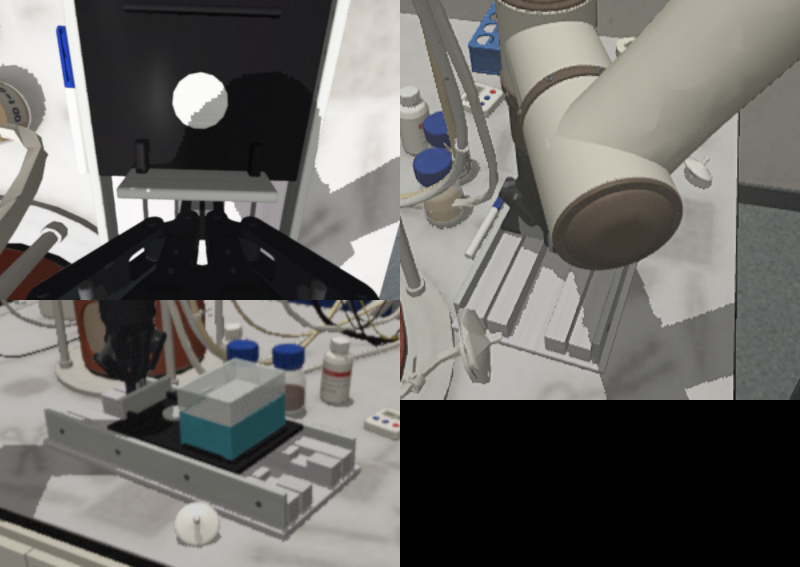

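The board has slid with the box still in place, and the pad at (320,160) in the wrist view is square to the gripper. About 25 mm remain.

Call:
servo_tool:
  grip: [255,255,255,255,255,255,255,255,255,255,255]
  dp:
    - [0.2,0,0]
    - [0.2,0,0]
    - [0.2,0,0]
    - [0.2,0,0]
    - [0.2,0,0]
    - [0.2,0,0]
    - [0.2,0,0]
    - [0.2,0,0]
    - [0.2,0,0]
    - [0.1,0,0]
    - [0,0,0]
  turn:
    - [0,0,0]
    - [0,0,0]
    - [0,0,0]
    - [0,0,0]
    - [0,0,0]
    - [0,0,0]
    - [0,0,0]
    - [0,0,0]
    - [0,0,0]
    - [0,0,0]
    - [0,0,0]

```text
time: 8.28
tool_pos: [0.5332, 0.0604, 0.0836]
eef_rot: [-0.68, 0.733, 0.001, -0.0]
contact_force: [-4.7, 11.3, 5.3]
width: -0.0001
grasp_force: 5.2
```

Call:
servo_tool:
  grip: [255,255,255,255]
  dp:
    - [0.1,0,0]
    - [0.1,0,0]
    - [0.1,0,0]
    - [0,0,0]
  turn:
    - [0,0,0]
    - [0,0,0]
    - [0,0,0]
    - [0,0,0]

```text
time: 8.78
tool_pos: [0.533, 0.0576, 0.0836]
eef_rot: [-0.68, 0.733, 0.001, -0.0]
contact_force: [-4.2, 10.8, 5.1]
width: 0.0
grasp_force: 5.5
```

Call:
servo_tool:
  grip: [255,255,255,255]
  dp:
    - [0.1,0,0]
    - [0.1,0,0]
    - [0.1,0,0]
    - [0,0,0]
  turn:
    - [0,0,0]
    - [0,0,0]
    - [0,0,0]
    - [0,0,0]

```text
time: 9.28
tool_pos: [0.5326, 0.0546, 0.0836]
eef_rot: [-0.68, 0.733, 0.001, -0.0]
contact_force: [-4.6, 12.7, 5.0]
width: 0.0001
grasp_force: 5.7
```

Call:
servo_tool:
  grip: [255,255,255,255]
  dp:
    - [0.1,0,0]
    - [0.1,0,0]
    - [0.1,0,0]
    - [0,0,0]
  turn:
    - [0,0,0]
    - [0,0,0]
    - [0,0,0]
    - [0,0,0]

```text
time: 9.78
tool_pos: [0.5323, 0.0517, 0.0836]
eef_rot: [-0.68, 0.733, 0.001, -0.0]
contact_force: [-4.8, 12.3, 5.6]
width: 0.0001
grasp_force: 5.8
```

Call:
servo_tool:
  grip: [255,255,255,255]
  dp:
    - [0.1,0,0]
    - [0.1,0,0]
    - [0.1,0,0]
    - [0,0,0]
  turn:
    - [0,0,0]
    - [0,0,0]
    - [0,0,0]
    - [0,0,0]

```text
time: 10.28
tool_pos: [0.532, 0.0487, 0.0836]
eef_rot: [-0.68, 0.733, 0.001, -0.0]
contact_force: [-4.6, 12.8, 6.2]
width: 0.0003
grasp_force: 6.0
```

```bash
cat >> h.py <<'E'
def padblob(f):
    g=cv2.imread(f'pics/{f}.png')
    h=cv2.cvtColor(g,cv2.COLOR_BGR2GRAY)[100:220,230:400]
    n,l,st,c=cv2.connectedComponentsWithStats((h>60).astype(np.uint8))
    for i in range(1,n):
        if 2000<st[i,4]<15000 and st[i,0]>0 and st[i,1]>0: print(f,c[i]+[230,100],st[i])
E
python3 - <<'E'
from h import *
snap('wrist','w4');snap('scene','c4')
for f in('w3','w4'):padblob(f)
a=cv2.imread('pics/c3.png',0).astype(int);b=cv2.imread('pics/c4.png',0).astype(int)
# tip box motion in scene view between c3, c4 by template matching
t=cv2.imread('pics/c3.png')[225:300,250:340];r=cv2.matchTemplate(cv2.imread('pics/c4.png'),t,cv2.TM_CCOEFF_NORMED)
_,m,_,l=cv2.minMaxLoc(r);print('box shift px',m,l[0]-250,l[1]-225)
o=np.array([.53,-.09,.1]);d=.030*np.array([-.074,-.997,0])
print('expected shift slide',w2px('c4',o+d)-w2px('c4',o),'with drop',w2px('c4',o+d-[0,0,.008])-w2px('c4',o))
E
```

```text
w3 [319.48795732 160.30503049] [  44   14   91   93 6560]
w4 [319.50487805 160.54664634] [  44   15   91   92 6560]
box shift px 0.9187016487121582 14 5
expected shift slide [14.39549525  3.80151693] with drop [14.51740277  8.0428826 ]
```

Call:
servo_tool:
  grip: [255,255,255,255,255]
  dp:
    - [0.1,0,0]
    - [0.1,0,0]
    - [0.1,0,0]
    - [0.1,0,0]
    - [0,0,0]
  turn:
    - [0,0,0]
    - [0,0,0]
    - [0,0,0]
    - [0,0,0]
    - [0,0,0]

```text
time: 11.0
tool_pos: [0.5316, 0.0448, 0.0836]
eef_rot: [-0.68, 0.733, 0.001, -0.0]
contact_force: [-5.9, 13.4, 6.0]
width: 0.0003
grasp_force: 6.2
```

```bash
python3 - <<'E'
from h import *
snap('wrist','w5');padblob('w5')
E
```

```text
w5 [319.51036901 160.56480634] [  44   15   91   92 6558]
```

```bash
python3 - <<'E'
from h import *
for u,v in((154.2,243.3),(334.6,307)): print(px2w('scene1',u,v,.056).round(4))
for u,v in((686,440),): print('far front',px2w('scene1',100+u/2.4,80+v/2.4,.056).round(4))
E
```

```text
[0.4614 0.1834 0.056 ]
[ 0.4184 -0.2215  0.056 ]
far front [ 0.5827 -0.2355  0.056 ]
```

Call:
servo_tool:
  grip: [255,255,255,255]
  dp:
    - [0.1,0,0]
    - [0.1,0,0]
    - [0.1,0,0]
    - [0,0,0]
  turn:
    - [0,0,0]
    - [0,0,0]
    - [0,0,0]
    - [0,0,0]

```text
time: 11.55
tool_pos: [0.5313, 0.0419, 0.0836]
eef_rot: [-0.68, 0.733, 0.001, -0.0]
contact_force: [-5.9, 13.2, 6.5]
width: -0.0002
grasp_force: 6.4
```

Call:
servo_tool:
  grip: [255,255,255,255,255]
  dp:
    - [0.1,0.05,0]
    - [0.1,0.03,0]
    - [0.1,0,0]
    - [0.1,0,0]
    - [0,0,0]
  turn:
    - [0,0,0.01]
    - [0,0,0.01]
    - [0,0,0]
    - [0,0,0]
    - [0,0,0]

```text
time: 12.18
tool_pos: [0.531, 0.0373, 0.0836]
eef_rot: [-0.673, 0.74, 0.001, -0.0]
contact_force: [-3.9, 10.0, 4.5]
width: -0.0
grasp_force: 4.6
```

```bash
python3 - <<'E'
from h import *
snap('wrist','w6');padblob('w6')
E
```

```text
w6 [316.52266829 160.75973134] [  41   15   91   92 6551]
```

Call:
servo_tool:
  grip: [255,255,255,255]
  dp:
    - [0.1,0,0]
    - [0.1,0,0]
    - [0.1,0,0]
    - [0,0,0]
  turn:
    - [0,0,0]
    - [0,0,0]
    - [0,0,0]
    - [0,0,0]

```text
time: 12.72
tool_pos: [0.5306, 0.0343, 0.0836]
eef_rot: [-0.673, 0.74, 0.001, -0.0]
contact_force: [-2.4, 9.7, 3.7]
width: -0.0002
grasp_force: 4.6
```

Call:
servo_tool:
  grip: [255,255,255]
  dp:
    - [0.1,0,0]
    - [0.1,0,0]
    - [0,0,0]
  turn:
    - [0,0,0]
    - [0,0,0]
    - [0,0,0]

```text
time: 13.1
tool_pos: [0.5304, 0.0323, 0.0835]
eef_rot: [-0.673, 0.74, 0.001, -0.0]
contact_force: [-2.2, 9.5, 3.8]
width: 0.0001
grasp_force: 4.5
```

```bash
python3 - <<'E'
from h import *
snap('wrist','w7');padblob('w7')
E
```

```text
w7 [316.48208022 160.76559402] [  41   15   91   92 6557]
```

Call:
servo_tool:
  grip: [255,255,255,255]
  dp:
    - [0.1,0,0]
    - [0.1,0,0]
    - [0.1,0,0]
    - [0,0,0]
  turn:
    - [0,0,0]
    - [0,0,0]
    - [0,0,0]
    - [0,0,0]

```text
time: 13.65
tool_pos: [0.53, 0.0288, 0.0832]
eef_rot: [-0.672, 0.74, 0.001, -0.0]
contact_force: [-2.2, 7.4, 2.7]
width: -0.0001
grasp_force: 3.8
```

Call:
servo_tool:
  grip: [255,255,255]
  dp:
    - [0.1,0,0]
    - [0.1,0,0]
    - [0,0,0]
  turn:
    - [0,0,0]
    - [0,0,0]
    - [0,0,0]

```text
time: 14.02
tool_pos: [0.5299, 0.0269, 0.0832]
eef_rot: [-0.673, 0.74, 0.001, -0.0]
contact_force: [-2.3, 8.4, 1.7]
width: -0.0
grasp_force: 3.9
```

```bash
python3 - <<'E'
from h import *
snap('wrist','w8');padblob('w8')
E
```

```text
w8 [316.73818732 158.85690264] [  44   15   86   88 5947]
```

Pad blob shrank 91 → 86 px, matching an 8 mm drop. I'll back off and rise.

Call:
servo_tool:
  grip: [255,255,255,255,255,255,255,255]
  dp:
    - [-0.4,0,0]
    - [-0.5,0,0]
    - [0,0,0]
    - [0,0,-2]
    - [0,0,-2.5]
    - [0,0,-2.5]
    - [0,0,-2]
    - [0,0,0]
  turn:
    - [0,0,0]
    - [0,0,0]
    - [0,0,0]
    - [0,0,0]
    - [0,0,0]
    - [0,0,0]
    - [0,0,0]
    - [0,0,0]

```text
time: 15.08
tool_pos: [0.5323, 0.0353, 0.1746]
eef_rot: [-0.673, 0.74, -0.001, 0.001]
contact_force: [0.0, 0.4, 0.1]
width: -0.0
grasp_force: 0.0
```

```bash
python3 - <<'E'
from h import *
from scipy.spatial.transform import Rotation as Ro
snap('wrist','w9');snap('scene','c9');snap('side','s9');padblob('w9')
g=cv2.imread('pics/w9.png',0)[60:220,200:430]
n,l,st,c=cv2.connectedComponentsWithStats((g>60).astype(np.uint8))
s=sensors.state();R=Ro.from_quat(s['eef_rot']).as_matrix();print(s['tool_pos'],s['contact_force'])
for i in range(1,n):
    if 600<st[i,4]<6000:
        u,v=c[i]+[200,60];p=px2w('w9',u,v,.056);print(st[i],p,R.T@(p-s['tool_pos']))
a=cv2.resize(cv2.imread('pics/c9.png')[160:360,120:420],(600,400))
cv2.imwrite('pics/m9.png',np.vstack([a,np.hstack([cv2.resize(cv2.imread('pics/w9.png'),(266,200)),cv2.resize(cv2.imread('pics/s9.png')[140:400,150:480],(334,200))])]))
E
```

```text
w9 [322.08785121 131.56826276] [  65    3   55   58 2527]
[0.5308456  0.03506678 0.1721879 ] [ 0.48566222  0.25071225 -0.41392163]
[  95   43   55   58 2520] [ 0.52765373 -0.04298933  0.056     ] [ 0.07792456 -0.00450762  0.1162326 ]
```

View pics/m9.png

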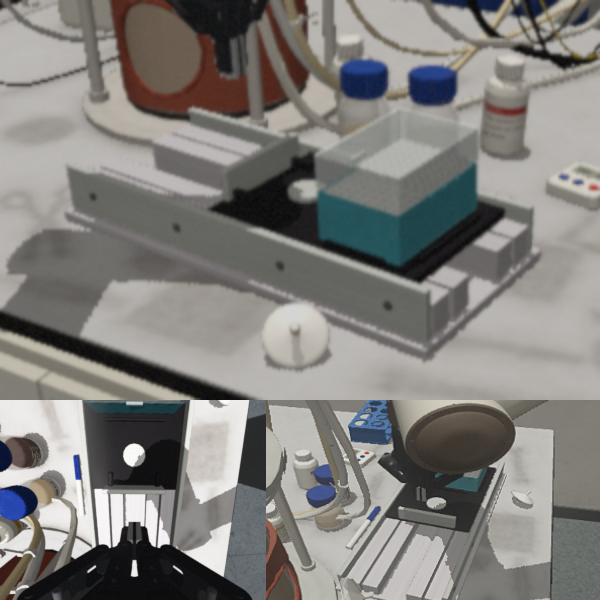

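The seated board is level, the tip box is in place and the bystanders are undisturbed; the pad is clear, 78 mm ahead of the tool. Next I go over the pad.

Call:
servo_tool:
  grip: [255,255,255,255,255,255,255,255,255,255,255,255]
  dp:
    - [2,-0.4,0]
    - [2,0,0]
    - [2,0,0]
    - [1.4,0,0]
    - [0,0,0]
    - [0,0,2]
    - [0,0,2]
    - [0,0,2]
    - [0,0,1.5]
    - [0,0,0.7]
    - [0,0,0.3]
    - [0,0,0]
  turn:
    - [0,0,0]
    - [0,0,0]
    - [0,0,0]
    - [0,0,0]
    - [0,0,0]
    - [0,0,0]
    - [0,0,0]
    - [0,0,0]
    - [0,0,0]
    - [0,0,0]
    - [0,0,0]
    - [0,0,0]

```text
time: 16.73
tool_pos: [0.5288, -0.0386, 0.0886]
eef_rot: [-0.673, 0.74, -0.0, 0.0]
contact_force: [-0.2, 0.0, 0.0]
width: 0.0001
grasp_force: 0.0
```

Call:
servo_tool:
  grip: [255,255,255,255]
  dp:
    - [0,0,0.2]
    - [0,0,0.2]
    - [0,0,0.1]
    - [0,0,0]
  turn:
    - [0,0,0]
    - [0,0,0]
    - [0,0,0]
    - [0,0,0]

```text
time: 17.23
tool_pos: [0.5285, -0.0387, 0.0833]
eef_rot: [-0.673, 0.74, 0.0, -0.0]
contact_force: [0.2, -0.7, -0.5]
width: -0.0003
grasp_force: 0.0
```

Call:
servo_tool:
  grip: [255,255,255,255]
  dp:
    - [0,0,0.1]
    - [0,0,0.1]
    - [0,0,0.1]
    - [0,0,0]
  turn:
    - [0,0,0]
    - [0,0,0]
    - [0,0,0]
    - [0,0,0]

```text
time: 17.73
tool_pos: [0.5286, -0.0387, 0.0811]
eef_rot: [-0.673, 0.74, -0.0, -0.0]
contact_force: [-1.8, 0.2, 4.8]
width: 0.0
grasp_force: 2.8
```

Call:
servo_tool:
  grip: [255,255,255,255]
  dp:
    - [0,0,0.1]
    - [0,0,0.1]
    - [0,0,0.1]
    - [0,0,0]
  turn:
    - [0,0,0]
    - [0,0,0]
    - [0,0,0]
    - [0,0,0]

```text
time: 18.23
tool_pos: [0.5287, -0.0387, 0.081]
eef_rot: [-0.673, 0.739, -0.001, 0.0]
contact_force: [-8.6, 2.6, 23.9]
width: -0.0003
grasp_force: 12.0
```

Call:
servo_tool:
  grip: [255,255,255,255,255,255]
  dp:
    - [0,0,0.1]
    - [0,0,0.1]
    - [0,0,0.05]
    - [0,0,0]
    - [0,0,0]
    - [0,0,0]
  turn:
    - [0,0,0]
    - [0,0,0]
    - [0,0,0]
    - [0,0,0]
    - [0,0,0]
    - [0,0,0]

```text
time: 18.98
tool_pos: [0.5287, -0.0386, 0.0809]
eef_rot: [-0.674, 0.739, -0.001, 0.0]
contact_force: [-13.8, 4.5, 39.3]
width: 0.0001
grasp_force: 19.6
```

Call:
servo_tool:
  grip: [255,255,255,255,255,255,255,255,255,255]
  dp:
    - [0,0,-0.3]
    - [0,0,-0.5]
    - [0,0,-1]
    - [0,0,-2]
    - [0,0,-2.5]
    - [0,0,-2.5]
    - [0,0,-2.5]
    - [0,0,-2.5]
    - [0,0,-2]
    - [0,0,0]
  turn:
    - [0,0,0]
    - [0,0,0]
    - [0,0,0]
    - [0,0,0]
    - [0,0,0]
    - [0,0,0]
    - [0,0,0]
    - [0,0,0]
    - [0,0,0]
    - [0,0,0]

```text
time: 20.23
tool_pos: [0.5295, -0.0385, 0.2342]
eef_rot: [-0.673, 0.74, -0.001, 0.001]
contact_force: [0.5, 0.5, -0.4]
width: 0.0004
grasp_force: 0.0
```

```bash
python3 - <<'E'
from h import *
snap('scene','c10')
A=cv2.imread('pics/c9.png');B=cv2.imread('pics/c10.png')
for n,(x0,x1,y0,y1) in dict(box=(280,360,215,300),pad=(255,285,245,265),bott=(330,390,185,220),filt=(245,290,305,350)).items():
    r=cv2.matchTemplate(B,A[y0:y1,x0:x1],cv2.TM_CCOEFF_NORMED);_,m,_,l=cv2.minMaxLoc(r);print(n,round(m,3),l[0]-x0,l[1]-y0)
s=sensors.state();print(s['tool_pos'],s['contact_force'])
E
```

```text
box 0.997 0 0
pad 0.944 0 0
bott 1.0 0 0
filt 0.941 0 0
[ 0.52858652 -0.03859302  0.23280981] [ 0.62724851  0.12027647 -0.77118868]
```

Nothing shifted during the press and the arm is clear, so I'm handing in.

```bash
python3 -c "
from cell import order;print(order.sign_off())"
```

```text
the job is handed in; nothing more can be done
None
```

The board was pushed into the notches (an 8 mm drop was seen in the wrist view), its pad was pressed at about 39 N, and the arm was clear when I handed the job in at about 20 s; the tip box and the bystanders I checked did not shift during the press.

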